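# Hold up the board with the missing capacitor, solder side up

### The arm

A 6-joint arm with a two-finger parallel gripper is mounted at the origin on the work surface. World frame = base frame: x ahead of the robot, y to its left, z up, the work surface at z = 0. Lengths are in m, angles in rad, forces in N, time in s.
With the tool pointing down it reaches from about 0.2 to 0.875 m from the base axis. Payload 3.4 kg.
Tool frame: the origin (TCP) lies at the very end of the fingers, on their centre line; the grasp point (between the pads) lies 19 mm behind it; y points along the fingers, z is the direction in which the jaws open and shut, and the axes are right-handed (so a half turn about y gives the same grasp; the last joint's range is limited). The gripper opens to 94 mm and grips with 3 to 60 N. Pads are 16 mm wide; open, the fingers measure 119 mm over their backs; the gripper's body (75 mm by 177 mm) begins 78 mm behind the grasp point.
Start: joints at [-1.373, 0.276, 1.505, -0, 1.361, -0.121], TCP at [0.18, -0.546, 0.205] pointing down, gripper open.
Joint ranges: [-2.89, 2.89], [-0.75, 2.08], [0.22, 2.7], [-1.18, 4.32], [0.11, 2.71], [-2.7, 2.7]. Speed limits (rad/s): [2.57, 2.57, 3.14, 3.14, 3.14, 3.14].

### API

Orientations are given as [roll, pitch, yaw] about the fixed x, y, z axes, in that order (R = Rz(yaw) Ry(pitch) Rx(roll)).
In Python, from plant import sensors, vision, job gives the robot as it stands.
- The arm moves only by the tool step_arm, never from a script. Its argument "commands" is text: rows parted by semicolons, each of 7 numbers parted by spaces: the shift along the tool's x, y, z scaled (see below), then the turn, a rotation vector about the tool's x, y, z scaled (see below), then the gripper command: -1 is shut, 1 is fully open, values between are in proportion. A call has exactly 8 rows; each row is the pose to reach, as a shift and turn from the pose measured when the call began, along the tool's axes at that moment; what a row does not reach only later rows make up. The controller multiplies each number of a shift by 0.15 m and each number of a turn by 90 degrees. A row lasts 1/8 s, in which the tool goes at most 62.5 mm and 10.7 degrees, less where a joint would pass 70% of its speed; a pose out of reach is approached as far as the arm can. A call with a number of a shift or a turn outside -1 to 1 is refused whole. A call with a gripper value outside its range is refused whole. The fingers move at their own pace and stop on an object; "squeeze" is the grip in N (left out, the last holds). Time passes only in rows, so rows that repeat a pose let the fingers close, or fill a call up. It gives the time, the measured TCP pose, the force and the opening at its end, in the units of the state.
- sensors.get_state(): the state, without advancing time (a new reading comes with each control period).
- vision.grab_frame(name): name is "side" or "top"; returns (picture, depth): 400x640x3 uint8, red, green, blue; 400x640 float32, m along the optical axis (not along the pixel's ray), 0 where there is no reading.
- vision.camera_params(name): a dict with "fx", "fy", "cx", "cy" (pixels), "origin" and "orientation" of the camera in the world. Camera axes: x right, y up, looking along -z (the intrinsics and any distortion apply to the point x, -y, -z); pixel columns grow to the right and rows downward; lengths in m; the calibration is good to about 2 mm. A picture is of the moment at which its call begins. camera_params takes no time and is no camera call.
- job.hand_in(): hands the job in, once; it reports no verdict.
Trained networks look in the newest picture that a camera, given by its name, has taken for a name from the list of things; names that differ only in an ending like _2 or _b are one class to them, and where a whole thing is asked for, a point or a joint stands for the part that bears it (a point fixed in the world has none). Each returns a list of dicts, best first, with "p" (0 to 1); they miss things now and then, are a little off and sometimes report something else, mostly with a low value. They report only what shows in the picture. A call takes as long as a camera call.
- vision.search_frame(query, camera): "xy" ([column, row] in pixels, amid what is visible of it).
The state is a dict: "time": time; "joint_pos": joint angles; "joint_vel": joint speeds; "joint_torque": joint torques, N m; "tool_pos": TCP position; "ee_rot": TCP orientation; "contact_force": force on the tool from outside, world axes, zero at the start; "wrist_torque": the same for the moment, N m; "finger_gap": finger opening in m.
Only numpy, scipy, OpenCV 4.12 (cv2) and the standard library are available. Lean on these libraries where they do the work, as an engineer would, in place of code of your own. Each camera call takes 0.05 s, during which the arm holds its last target.

### The job

Two power-supply boards of the same type stand in the dark grey board rack, and one of them has lost its big round capacitor. Draw that board up out of its slot by its heat sink, take it over the middle of the blue repair mat and tip it at least halfway from upright to flat with its solder side upwards, so that the empty joints can be inspected. Finish while holding it there, motionless and in the gripper alone, about 20 cm or more above the bench, and leave everything else where it is.

Things in the scene. Friction and masses are not known exactly. Their poses are not given: they have to be found in the camera images.
- bare_board_mid (a point): Centre of the green 130x110x2 mm board (0.2 kg) lacking its big capacitor (empty white ring), upright in a slot. x along it, y out of the flat SOLDER side, z up. On the -y side: heat sink 90 mm long at z 26 to 54; with the board 18 mm thick there, so grip from above across y at x 0, y -8, z 40 mm. Other parts lie below z 25, y above -30.
- full_board_mid (a point): Centre of the other power-supply board: same board, heat sink, axes and point, but with its big capacitor: a light grey can, 26 mm diameter, standing 40 mm out of the component side at x 30, z -12 mm. Stays in the rack.
- low_board_mid (a point): Centre of a lower board of another type, 130 x 80 x 2 mm, no heat sink, three black relays; the point is 40 mm above its lower edge, axes as for the others. Stays in the rack.
- rack: Dark grey comb rack, 170 (x) by 290 (y) by 68 mm high, fixed, at any yaw. Origin: centre of underside. 8 mm floor; comb walls at |x| 60 to 85 mm guide the boards' ends in upright slots 4 mm wide, 60 mm deep (lift over 60 mm to clear). Boards stand along x at y -90, 0, 90, in any order, all with the solder side to +y; the tall ones' tops are 118 mm above the bench.
- mat_mid (a point): Centre of the top of the blue silicone repair mat, 280 (x) by 200 (y) mm, 3 mm thick, fixed on the bench on the other side from the rack.
- reel: Reel of solder, 54 mm diameter, 45 mm high, standing on a corner of the mat; origin at the centre of its underside. Bystander.
- driver: Black-handled screwdriver 160 mm long lying on the mat along its long side; origin under its middle. Bystander.

How it is judged:
By the outcome, as a careful person would: the job done as asked, in the order asked, and still so for the second after the job is handed in, while the arm keeps its last pose, push and grip.
It also fails if it takes over 32 s, if anything falls off the work surface, if the arm or the gripper's body presses on something with over 40 N, if the wrist force passes 120 N, or if a joint passes its speed limit or range.

## Working session

There is one attempt and no reset: what is moved stays moved. The work goes in short steps, Python scripts to look and compute and a tool call to move; the robot and the scene stay as the last step left them, time stands still between calls to the robot, and variables do not carry over. Pictures are saved under pics/ and viewed, and the job is handed in when it is done.

Besides the shell and the picture viewer there is one more tool, called after "Emit:" as name(argument=value, ...) on one line, values as JSON. step_arm: Moves the arm, as the interface text tells. Shifts and turns lie within -1 to 1; 1 stands for 0.15 m of shift or 90 degrees of turn. Its arguments: {"type":"object","properties":{"commands":{"type":"string"},"squeeze":{"type":"number"}},"required":["commands"]}

```bash
mkdir -p pics; ls; python3 - <<'E'
from plant import sensors, vision
import cv2,numpy as np
s=sensors.get_state(); print(s)
for n in("side","top"):
    p,d=vision.grab_frame(n); cv2.imwrite(f"pics/{n}0.png",p[:,:,::-1]); np.savez(f"pics/{n}0.npz",p=p,d=d)
    print(n,vision.camera_params(n))
    for q in("bare_board_mid","full_board_mid","low_board_mid","rack","mat_mid"): print(q,vision.search_frame(q,n)[:2])
E
```

```text
pics
{'time': 0.0, 'joint_pos': array([-1.37301369e+00,  2.76614269e-01,  1.50608363e+00, -2.64056777e-05,
        1.36070192e+00, -1.21008659e-01]), 'joint_vel': array([ 6.00510439e-05,  4.55420966e-04, -4.77104743e-05, -1.74940488e-03,
        1.02891067e-03, -9.55871043e-04]), 'joint_torque': array([ 2.19325484e-03, -4.04572999e+01, -2.37223989e+01,  7.05403858e-02,
        3.46864143e-02, -1.39895383e-04]), 'tool_pos': array([ 0.18008755, -0.54549176,  0.20461348]), 'ee_rot': array([-1.57259340e+00,  1.92523652e-04, -2.82279600e+00]), 'contact_force': array([-1.13728607, -1.04498105, -0.05376005]), 'wrist_torque': array([0.00154435, 0.03072261, 0.00474672]), 'finger_gap': 0.09382428208478227}
side {'fx': 499.87524581802427, 'fy': 499.87524581802427, 'cx': 322.5838177806641, 'cy': 204.51437869173404, 'origin': array([0.4702346 , 0.82541671, 1.01902425]), 'orientation': array([ 0.72748105,  0.01995059, -3.08670794])}
bare_board_mid [{'xy': [322.1, 281.8], 'p': 0.85}]
full_board_mid [{'xy': [347.4, 252.3], 'p': 0.91}]
low_board_mid [{'xy': [297.7, 311.3], 'p': 0.74}]
rack [{'xy': [314.0, 304.6], 'p': 0.73}]
mat_mid [{'xy': [335.5, 167.5], 'p': 0.67}]
top {'fx': 486.7523513602245, 'fy': 486.7523513602245, 'cx': 316.51218304077855, 'cy': 195.49327662134579, 'origin': array([ 0.31981097, -0.01794648,  1.27934125]), 'orientation': array([ 0.18734799,  0.01025648, -1.58394418])}
bare_board_mid [{'xy': [231.6, 207.4], 'p': 0.74}]
full_board_mid [{'xy': [261.1, 232.9], 'p': 0.65}]
low_board_mid [{'xy': [207.8, 189.5], 'p': 0.62}]
rack [{'xy': [234.8, 210.7], 'p': 0.75}, {'xy': [384.0, 174.1], 'p': 0.23}]
mat_mid [{'xy': [399.1, 215.2], 'p': 0.97}]
```

View pics/side0.png

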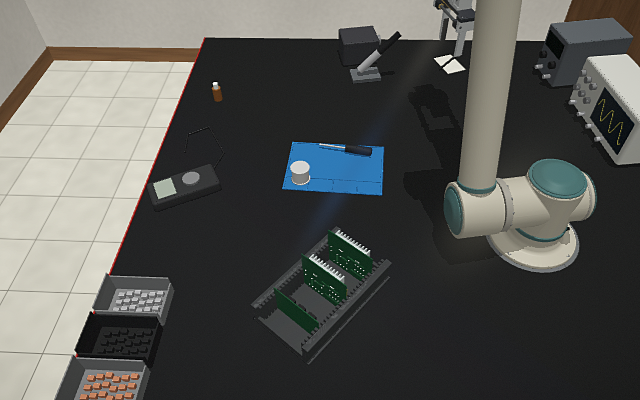

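View pics/top0.png

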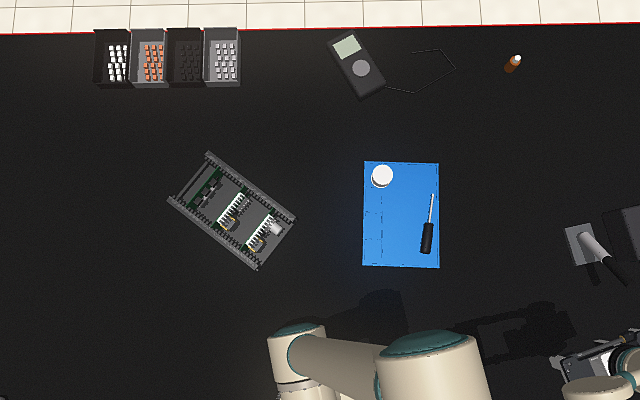

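```bash
cat > h.py <<'E'
import numpy as np,cv2
from scipy.spatial.transform import Rotation as R
from plant import vision
def W(n,u,v,d):
    c=vision.camera_params(n)
    p=np.stack([(u-c['cx'])/c['fx']*d,-(v-c['cy'])/c['fy']*d,-d],-1)
    return R.from_euler('xyz',c['orientation']).apply(p.reshape(-1,3)).reshape(p.shape)+c['origin']
def cloud(n,d):
    v,u=np.mgrid[:400,:640].astype(float); return W(n,u,v,d)
def proj(n,P):
    c=vision.camera_params(n)
    q=R.from_euler('xyz',c['orientation']).inv().apply(np.atleast_2d(P)-c['origin'])
    return np.stack([c['cx']-c['fx']*q[:,0]/q[:,2],c['cy']+c['fy']*q[:,1]/q[:,2]],-1)
E
python3 - <<'E'
from h import *
z=np.load('pics/top0.npz');P=cloud('top',z['d']);p=z['p']
cv2.imwrite('pics/topz.png',cv2.resize(p[140:280,150:310,::-1],None,fx=5,fy=4.2,interpolation=cv2.INTER_CUBIC)[:600,:800])
zs=np.load('pics/side0.npz');Ps=cloud('side',zs['d'])
cv2.imwrite('pics/sidez.png',cv2.resize(zs['p'][220:370,240:400,::-1],None,fx=4,fy=4,interpolation=cv2.INTER_CUBIC))
print("bench z",np.median(P[250:350,50:150,2]),np.median(Ps[200:300,180:240,2]))
for nm,Q,sl in(('top',P,np.s_[140:280,150:310]),('side',Ps,np.s_[215:380,230:400])):
    q=Q[sl].reshape(-1,3)
    for lo,hi in((.055,.08),(.083,.095),(.108,.128)):
        m=(q[:,2]>lo)&(q[:,2]<hi); a=q[m]
        print(nm,lo,m.sum(),a.mean(0).round(4) if len(a) else '')
    m=(q[:,2]>.061)&(q[:,2]<.074);a=q[m][:,:2].astype(np.float32)
    print(nm,cv2.minAreaRect(a))
    m=(q[:,2]>.112)&(q[:,2]<.125);a=q[m]
    # tops
    for b in a[::max(1,len(a)//25)]: print(b.round(3),end=' ')
    print()
b=(p[:,:,2]>150)&(p[:,:,0]<80);b[:150]=0;b[280:]=0;b[:,:350]=0;b[:,450:]=0
a=P[b];a=a[(a[:,2]<.01)];print('mat',cv2.minAreaRect(a[:,:2].astype(np.float32)),a.mean(0))
E
```

```text
bench z -4.914223714269639e-05 -0.0006172144370393262
top 0.055 2912 [0.5141 0.2069 0.0668]
top 0.083 133 [0.5344 0.2299 0.0887]
top 0.108 457 [0.4877 0.1689 0.1164]
top ((0.5199370384216309, 0.20950499176979065), (0.28978362679481506, 0.17039702832698822), 51.90250015258789)
[0.569 0.168 0.117] [0.55  0.178 0.114] [0.542 0.184 0.119] [0.536 0.174 0.12 ] [0.53  0.19  0.113] [0.522 0.201 0.12 ] [0.516 0.211 0.114] [0.511 0.214 0.114] [0.506 0.213 0.115] [0.501 0.218 0.115] [0.496 0.222 0.118] [0.492 0.114 0.116] [0.489 0.102 0.115] [0.486 0.232 0.119] [0.484 0.227 0.117] [0.48  0.119 0.115] [0.476 0.224 0.12 ] [0.472 0.244 0.116] [0.467 0.113 0.118] [0.461 0.135 0.116] [0.453 0.144 0.122] [0.448 0.142 0.118] [0.442 0.154 0.116] [0.437 0.149 0.118] [0.429 0.161 0.12 ] [0.425 0.158 0.119] 
side 0.055 3259 [0.524  0.2291 0.067 ]
side 0.083 394 [0.5104 0.2051 0.0885]
side 0.108 674 [0.49   0.1749 0.1147]
side ((0.5223153829574585, 0.21340477466583252), (0.2914310097694397, 0.17241232097148895), 51.93865203857422)
[0.515 0.104 0.119] [0.503 0.113 0.116] [0.476 0.114 0.115] [0.471 0.121 0.117] [0.464 0.127 0.117] [0.457 0.134 0.119] [0.453 0.135 0.113] [0.446 0.142 0.116] [0.448 0.149 0.117] [0.446 0.155 0.118] [0.444 0.159 0.116] [0.43  0.165 0.117] [0.562 0.181 0.121] [0.563 0.18  0.112] [0.545 0.185 0.116] [0.546 0.19  0.116] [0.542 0.197 0.118] [0.535 0.202 0.117] [0.532 0.205 0.114] [0.504 0.205 0.113] [0.516 0.217 0.118] [0.508 0.22  0.116] [0.503 0.224 0.114] [0.499 0.23  0.115] [0.486 0.234 0.115] [0.472 0.252 0.12 ] 
mat ((0.5117689371109009, -0.23009616136550903), (0.19993311166763306, 0.2801786959171295), 87.07437133789062) [ 0.50553641 -0.22883093  0.00336728]
```

View pics/topz.png

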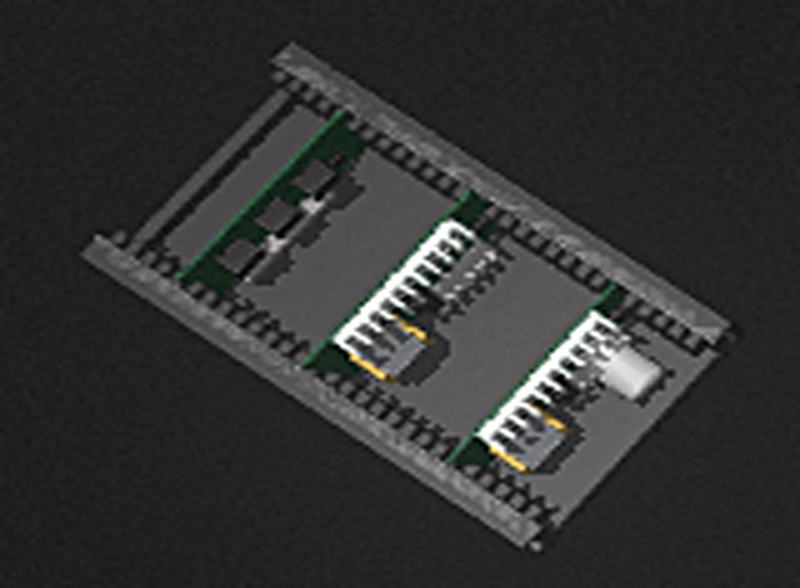

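View pics/sidez.png

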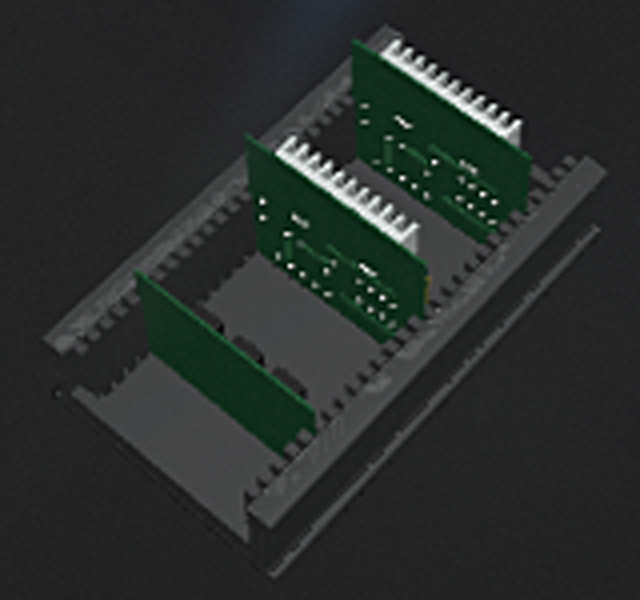

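```bash
python3 - <<'E'
from h import *
ye=np.radians(51.92); Y=np.array([np.cos(ye),np.sin(ye)]);X=np.array([Y[1],-Y[0]]);c=np.array([.521,.2115])
for n in('side','top'):
    z=np.load(f'pics/{n}0.npz');P=cloud(n,z['d']).reshape(-1,3);C=z['p'].reshape(-1,3).astype(int)
    x=(P[:,:2]-c)@X;y=(P[:,:2]-c)@Y
    g=(C[:,1]>C[:,0]+15)&(C[:,1]>C[:,2]+8)
    for nm,y0,zl,zh in(('bare',0,.075,.122),('full',-.09,.075,.122),('low',.09,.06,.092)):
        m=g&(abs(y-y0)<.02)&(abs(x)<.08)&(P[:,2]>zl)&(P[:,2]<zh)
        k=np.polyfit(x[m],y[m],1)
        print(n,nm,m.sum(),'y med',np.median(y[m])-y0,'slope',k,'x ext',np.percentile(x[m],[1,50,99]),'z',np.percentile(P[m,2],[1,99]))
    m=(C.min(1)>110)&(abs(y+.008)<.03)&(abs(x)<.08)&(P[:,2]>.085)&(P[:,2]<.125)
    print('sink',m.sum(),x[m].min(),x[m].max(),np.percentile(x[m],[2,98]),np.percentile(y[m],[2,50,98]),np.percentile(P[m,2],[2,98]))
    w=(abs(abs(x)-.0725)<.02)&(abs(y)<.16)&(P[:,2]>.062)&(P[:,2]<.073)
    print('walls',np.percentile(x[w],[.5,99.5]),np.percentile(y[w],[.5,99.5]))
E
```

```text
side bare 535 y med 0.0013266297716689563 slope [0.00055979 0.00127483] x ext [-0.06425264 -0.00314745  0.06184885] z [0.07556757 0.12002371]
side full 559 y med 0.0014092299926121987 slope [-0.0009081  -0.08865345] x ext [-0.06496709 -0.00288058  0.06233734] z [0.07581228 0.12009965]
side low 335 y med 0.0018588503732062805 slope [-0.00393758  0.09155421] x ext [-0.06457821 -0.00327675  0.06452841] z [0.06074164 0.09049553]
sink 198 -0.04556654741074485 0.045113568913138294 [-0.04442835  0.04394016] [-0.01651355 -0.00823728 -0.00117247] [0.10153866 0.11937301]
walls [-0.08540741  0.08473074] [-0.13981151  0.14614623]
top bare 89 y med -0.004568624536271529 slope [-0.0041144  -0.00466516] x ext [-0.0630689  -0.00078249  0.06440547] z [0.07707936 0.12098304]
top full 71 y med -0.004343479085490626 slope [-0.00332696 -0.09436839] x ext [-0.06379682  0.00329867  0.06377731] z [0.07811077 0.12103608]
top low 155 y med -0.0041269547833062 slope [0.00111926 0.08587014] x ext [-0.0627743   0.00261869  0.06341569] z [0.06020156 0.09108994]
sink 175 -0.04469873418625354 0.04511390684781525 [-0.04335415  0.04384571] [-0.02111277 -0.01046249 -0.00528718] [0.09465197 0.12074754]
walls [-0.08435575  0.08501241] [-0.14572069  0.14056893]
```

```bash
cat > go.py <<'E'
import sys
from h import *
from plant import sensors
# usage: go.py x y z yawOfToolZ(deg) tip(deg)
x,y,z,a,t=map(float,sys.argv[1:6])
s=sensors.get_state(); R0=R.from_euler('xyz',s['ee_rot']); 
a=np.radians(a); zc=np.array([np.cos(a),np.sin(a),0]); yc=np.array([0,0,-1.]); M=R.from_matrix(np.stack([np.cross(yc,zc),yc,zc],1))*R.from_rotvec([np.radians(t),0,0])
print('t',s['time'],'pos',s['tool_pos'].round(4),'gap',round(s['finger_gap'],4),'F',s['contact_force'].round(1),'q',s['joint_pos'].round(3))
d=R0.inv().apply(np.array([x,y,z])-s['tool_pos'])/.15; r=(R0.inv()*M).as_rotvec()/(np.pi/2)
print('shift',d.round(3),'turn',r.round(3))
E
python3 go.py .5155 .2044 .2 51.92 0
```

```text
t 0.6 pos [ 0.1802 -0.5461  0.2055] gap 0.0942 F [-0.1  0.4 -0.3] q [-1.373  0.276  1.505 -0.     1.361 -0.121]
shift [-3.691  0.036 -4.05 ] turn [-0.    -1.374  0.   ]
```

Emit:
step_arm(commands="-0.06 0 -0.07 0 -0.02 0 1;-0.18 0 -0.2 0 -0.07 0 1;-0.35 0 -0.4 0 -0.14 0 1;-0.53 0 -0.6 0 -0.22 0 1;-0.72 0 -0.8 0 -0.3 0 1;-0.9 0 -1 0 -0.38 0 1;-0.9 0 -1 0 -0.45 0 1;-0.9 0 -1 0 -0.45 0 1", squeeze=50)

```text
time: 1.6
tool_pos: [0.2616, -0.3602, 0.2058]
ee_rot: [-1.57, -0.0, -2.115]
contact_force: [-0.8, 0.3, 0.3]
finger_gap: 0.0941
```

```bash
python3 go.py .5155 .2044 .2 51.92 0
```

```text
t 1.6 pos [ 0.2616 -0.3602  0.2058] gap 0.0941 F [-0.8  0.3  0.3] q [-1.099  0.078  1.758  0.     1.305 -0.555]
shift [-4.096  0.037 -0.502] turn [-0.    -0.924  0.   ]
```

Emit:
step_arm(commands="-0.1 0 0 0 -0.05 0 1;-0.3 0 0 0 -0.15 0 1;-0.55 0 0 0 -0.25 0 1;-0.8 0 0 0 -0.35 0 1;-1 0 0 0 -0.45 0 1;-1 0 0 0 -0.5 0 1;-1 0 0 0 -0.5 0 1;-1 0 0 0 -0.5 0 1")

```text
time: 2.6
tool_pos: [0.3392, -0.2322, 0.2057]
ee_rot: [-1.571, -0.001, -1.332]
contact_force: [0.6, 0.4, 0.7]
finger_gap: 0.0938
```

```bash
python3 go.py .5155 .2044 .2 51.92 0
```

```text
t 2.6 pos [ 0.3392 -0.2322  0.2057] gap 0.0938 F [0.6 0.4 0.7] q [-0.77   0.024  1.816 -0.     1.301 -1.008]
shift [-2.551  0.037  1.829] turn [-0.    -0.425  0.   ]
```

Emit:
step_arm(commands="-0.1 0 0.07 0 -0.02 0 1;-0.3 0 0.22 0 -0.06 0 1;-0.55 0 0.4 0 -0.1 0 1;-0.8 0 0.58 0 -0.14 0 1;-1 0 0.72 0 -0.18 0 1;-1 0 0.72 0 -0.2 0 1;-1 0 0.72 0 -0.2 0 1;-1 0 0.72 0 -0.2 0 1")

```text
time: 3.6
tool_pos: [0.4084, -0.062, 0.2056]
ee_rot: [-1.571, -0.001, -1.021]
contact_force: [-0.0, 0.7, -0.3]
finger_gap: 0.0937
```

```bash
python3 go.py .5155 .2044 .2 51.92 0
```

```text
t 3.6 pos [ 0.4084 -0.062   0.2056] gap 0.0937 F [-0.   0.7 -0.3] q [-3.190e-01  2.800e-02  1.813e+00 -1.000e-03  1.301e+00 -8.680e-01]
shift [-1.141  0.036  1.537] turn [ 0.    -0.227  0.   ]
```

Emit:
step_arm(commands="-0.07 0 0.1 0 -0.02 0 1;-0.22 0 0.3 0 -0.07 0 1;-0.4 0 0.55 0 -0.12 0 1;-0.55 0 0.78 0 -0.17 0 1;-0.7 0 1 0 -0.22 0 1;-0.7 0 1 0 -0.227 0 1;-0.7 0 1 0 -0.227 0 1;-0.7 0 1 0 -0.227 0 1")

```text
time: 4.6
tool_pos: [0.481, 0.1046, 0.2055]
ee_rot: [-1.572, -0.001, -0.667]
contact_force: [-0.1, -0.3, -0.2]
finger_gap: 0.0941
```

```bash
python3 go.py .5155 .2044 .13 51.92 0
```

```text
t 4.6 pos [0.481  0.1046 0.2055] gap 0.0941 F [-0.1 -0.3 -0.2] q [ 7.400e-02  1.510e-01  1.672e+00 -1.000e-03  1.319e+00 -8.300e-01]
shift [-0.231  0.502  0.666] turn [ 0.001 -0.001  0.   ]
```

Emit:
step_arm(commands="-0.05 0 0.13 0 0 0 1;-0.12 0 0.35 0 0 0 1;-0.2 0 0.58 0 0 0 1;-0.231 0 0.666 0 0 0 1;-0.231 0.1 0.666 0 0 0 1;-0.231 0.25 0.666 0 0 0 1;-0.231 0.37 0.666 0 0 0 1;-0.231 0.37 0.666 0 0 0 1")

```text
time: 5.6
tool_pos: [0.5134, 0.2025, 0.1478]
ee_rot: [-1.577, 0.002, -0.668]
contact_force: [-0.5, -1.2, 1.3]
finger_gap: 0.094
```

```bash
python3 go.py .5155 .2044 .089 51.92 0; python3 - <<'E'
from h import *
for n in('side','top'):
    p,d=vision.grab_frame(n); u,v=proj(n,[.5155,.2044,.1])[0].astype(int); print(u,v)
    cv2.imwrite(f'pics/{n}1.png',cv2.resize(p[v-75:v+75,u-95:u+95,::-1],None,fx=4,fy=4,interpolation=cv2.INTER_CUBIC))
E
```

```text
t 5.6 pos [0.5134 0.2025 0.1478] gap 0.094 F [-0.5 -1.2  1.3] q [ 0.251  0.284  1.643 -0.002  1.221 -0.651]
shift [0.004 0.392 0.021] turn [ 0.004 -0.002 -0.001]
325 270
229 207
```

View pics/side1.png

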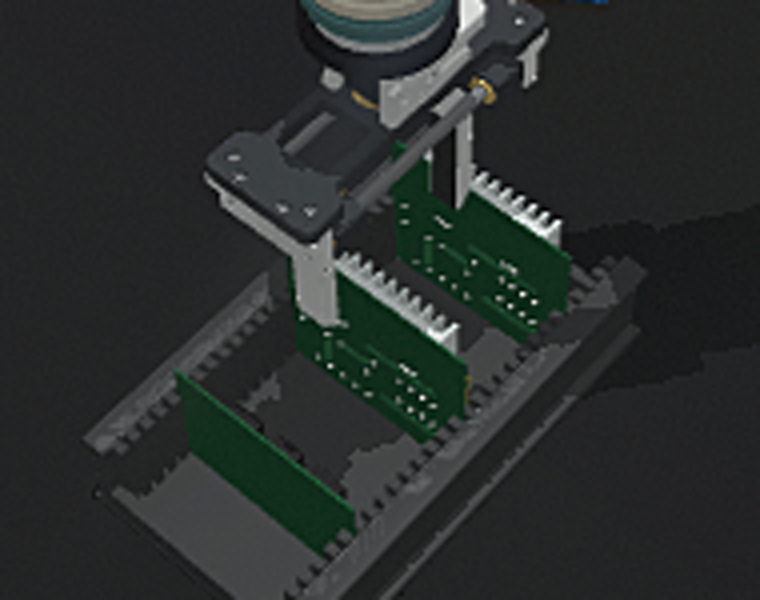

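View pics/top1.png

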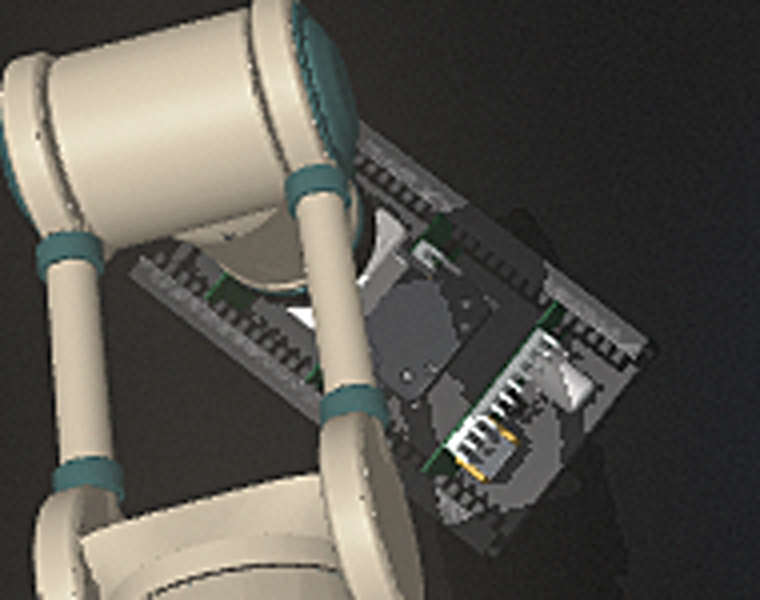

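```bash
python3 go.py .5155 .2044 .089 51.92 0
```

```text
t 5.7 pos [0.5153 0.2034 0.1498] gap 0.0939 F [ 1.  -0.4 -0.7] q [ 0.251  0.282  1.639 -0.002  1.221 -0.651]
shift [-0.003  0.405  0.007] turn [ 0.001 -0.002  0.   ]
```

Emit:
step_arm(commands="0 0.05 0.005 0 0 0 1;0 0.15 0.005 0 0 0 1;0 0.28 0.005 0 0 0 1;0 0.37 0.005 0 0 0 1;0 0.405 0.005 0 0 0 1;0 0.405 0.005 0 0 0 1;0 0.405 0.005 0 0 0 0.3;0 0.405 0.005 0 0 0 0")

```text
time: 6.7
tool_pos: [0.5161, 0.204, 0.0897]
ee_rot: [-1.572, -0.001, -0.668]
contact_force: [-0.7, -0.6, 0.3]
finger_gap: 0.0774
```

```bash
python3 go.py .5155 .2044 .089 51.92 0
```

```text
t 6.7 pos [0.5161 0.204  0.0897] gap 0.0774 F [-0.7 -0.6  0.3] q [ 0.252  0.336  1.725 -0.002  1.081 -0.65 ]
shift [-0.005  0.004 -0.   ] turn [ 0.001 -0.002  0.001]
```

Emit:
step_arm(commands="0 0 0 0 0 0 -0.2;0 0 0 0 0 0 -0.4;0 0 0 0 0 0 -0.6;0 0 0 0 0 0 -1;0 0 0 0 0 0 -1;0 0 0 0 0 0 -1;0 0 0 0 0 0 -1;0 0 0 0 0 0 -1", squeeze=45)

```text
time: 7.7
tool_pos: [0.5162, 0.2041, 0.0897]
ee_rot: [-1.571, -0.001, -0.668]
contact_force: [0.9, -0.1, -0.9]
finger_gap: 0.0177
```

```bash
python3 go.py .5155 .2044 .089 51.92 0
```

```text
t 7.7 pos [0.5162 0.2041 0.0897] gap 0.0177 F [ 0.9 -0.1 -0.9] q [ 0.252  0.336  1.725 -0.002  1.081 -0.65 ]
shift [-0.005  0.004 -0.001] turn [ 0.    -0.002  0.001]
```

Gap is 17.7 mm, as expected, with no side force. Now I lift slowly.

Emit:
step_arm(commands="0 -0.03 0 0 0 0 -1;0 -0.08 0 0 0 0 -1;0 -0.16 0 0 0 0 -1;0 -0.26 0 0 0 0 -1;0 -0.36 0 0 0 0 -1;0 -0.46 0 0 0 0 -1;0 -0.55 0 0 0 0 -1;0 -0.6 0 0 0 0 -1")

```text
time: 8.7
tool_pos: [0.5165, 0.2043, 0.1808]
ee_rot: [-1.57, -0.002, -0.668]
contact_force: [0.3, -0.2, -2.7]
finger_gap: 0.0178
```

```bash
python3 go.py .5155 .2044 .25 51.92 0
```

```text
t 8.7 pos [0.5165 0.2043 0.1808] gap 0.0178 F [ 0.3 -0.2 -2.7] q [ 0.252  0.261  1.589 -0.002  1.29  -0.65 ]
shift [-0.005 -0.461 -0.003] turn [-0.    -0.002  0.001]
```

Emit:
step_arm(commands="0 -0.08 0 0 0 0 -1;0 -0.25 0 0 0 0 -1;0 -0.45 0 0 0 0 -1;0 -0.65 -0.05 0 0.05 0 -1;0.04 -0.85 -0.15 0 0.12 0 -1;0.1 -0.95 -0.28 0 0.18 0 -1;0.18 -1 -0.4 0 0.24 0 -1;0.25 -1 -0.5 0 0.3 0 -1")

```text
time: 9.7
tool_pos: [0.4993, 0.1216, 0.3321]
ee_rot: [-1.568, -0.002, -1.142]
contact_force: [-0.2, 0.3, -2.1]
finger_gap: 0.0175
```

```bash
python3 go.py .4893 -.2164 .366 -31 0
```

```text
t 9.7 pos [0.4993 0.1216 0.3321] gap 0.0175 F [-0.2  0.3 -2.1] q [ 1.050e-01  1.340e-01  1.384e+00 -1.000e-03  1.620e+00 -3.240e-01]
shift [ 2.022 -0.224 -0.997] turn [-0.002  0.617  0.001]
```

Emit:
step_arm(commands="0.08 -0.02 -0.04 0 0.03 0 -1;0.22 -0.06 -0.11 0 0.08 0 -1;0.4 -0.1 -0.2 0 0.14 0 -1;0.58 -0.15 -0.29 0 0.2 0 -1;0.76 -0.2 -0.38 0 0.26 0 -1;0.9 -0.22 -0.45 0 0.31 0 -1;0.97 -0.22 -0.48 0 0.35 0 -1;1 -0.22 -0.5 0 0.36 0 -1")

```text
time: 10.7
tool_pos: [0.4933, -0.0465, 0.3654]
ee_rot: [-1.567, -0.0, -1.708]
contact_force: [-1.1, 0.6, -2.5]
finger_gap: 0.0174
```

```bash
python3 go.py .4893 -.2164 .366 -31 0
```

```text
t 10.7 pos [ 0.4933 -0.0465  0.3654] gap 0.0174 F [-1.1  0.6 -2.5] q [-0.235  0.102  1.344 -0.     1.692 -0.097]
shift [ 1.125 -0.003  0.129] turn [-0.002  0.257 -0.   ]
```

Emit:
step_arm(commands="0.08 0 0.01 0 0.02 0 -1;0.22 0 0.03 0 0.05 0 -1;0.4 0 0.05 0 0.09 0 -1;0.58 0 0.07 0 0.14 0 -1;0.76 0 0.1 0 0.18 0 -1;0.9 0 0.12 0 0.22 0 -1;0.97 0 0.13 0 0.25 0 -1;1 0 0.13 0 0.257 0 -1")

```text
time: 11.7
tool_pos: [0.492, -0.198, 0.3654]
ee_rot: [-1.568, 0.001, -2.113]
contact_force: [1.0, 0.8, -1.4]
finger_gap: 0.0179
```

```bash
python3 go.py .4893 -.2164 .366 -31 60; python3 - <<'E'
from h import *
for n in('side','top'):
    p,d=vision.grab_frame(n); u,v=proj(n,[.5,-.2,.35])[0].astype(int); print(u,v)
    v0=max(v-75,0)
    cv2.imwrite(f'pics/{n}2.png',cv2.resize(p[v0:v0+150,u-95:u+95,::-1],None,fx=4,fy=4,interpolation=cv2.INTER_CUBIC))
E
```

```text
t 11.7 pos [ 0.492  -0.198   0.3654] gap 0.0179 F [ 1.   0.8 -1.4] q [-5.150e-01  1.580e-01  1.277e+00  1.000e-03  1.704e+00  2.800e-02]
shift [ 0.114 -0.004  0.048] turn [ 0.665 -0.001 -0.   ]
339 68
413 192
```

View pics/side2.png

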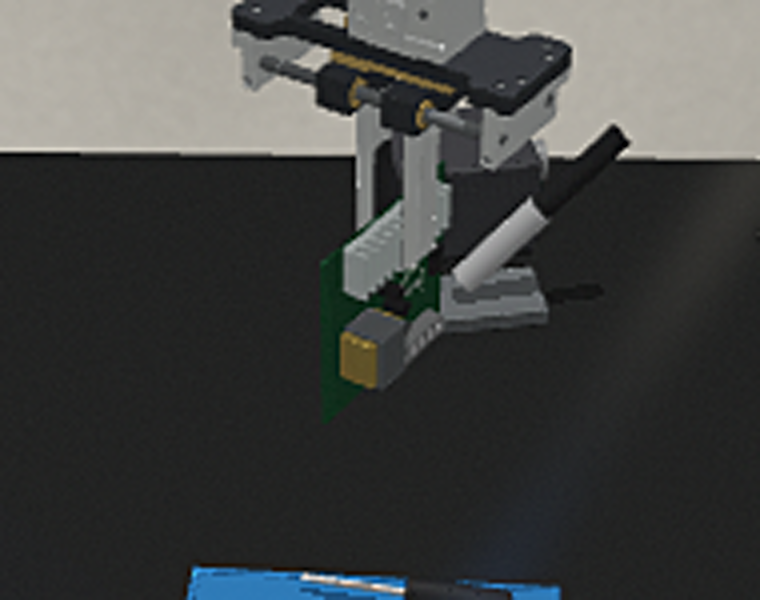

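Emit:
step_arm(commands="0.02 0 0.01 0.03 0 0 -1;0.04 0 0.02 0.1 0 0 -1;0.06 0 0.03 0.18 0 0 -1;0.08 0 0.04 0.26 0 0 -1;0.1 0 0.05 0.34 0 0 -1;0.114 0 0.05 0.42 0 0 -1;0.114 0 0.05 0.48 0 0 -1;0.114 0 0.05 0.5 0 0 -1")

```text
time: 12.8
tool_pos: [0.4872, -0.2136, 0.3632]
ee_rot: [-0.785, 0.002, -2.111]
contact_force: [-0.1, -1.0, -2.0]
finger_gap: 0.0176
```

```bash
python3 go.py .4893 -.2164 .366 -31 65
```

```text
t 12.8 pos [ 0.4872 -0.2136  0.3632] gap 0.0176 F [-0.1 -1.  -2. ] q [-0.551 -0.258  1.939  0.014  0.675 -0.018]
shift [0.008 0.002 0.028] turn [ 0.222 -0.    -0.001]
```

Emit:
step_arm(commands="0.005 0 0.01 0.02 0 0 -1;0.008 0 0.02 0.06 0 0 -1;0.008 0 0.028 0.1 0 0 -1;0.008 0 0.028 0.14 0 0 -1;0.008 0 0.028 0.175 0 0 -1;0.008 0 0.028 0.195 0 0 -1;0.008 0 0.028 0.2 0 0 -1;0.008 0 0.028 0.2 0 0 -1")

```text
time: 13.8
tool_pos: [0.489, -0.2156, 0.366]
ee_rot: [-0.472, 0.002, -2.11]
contact_force: [0.3, -0.4, -1.6]
finger_gap: 0.0181
```

```bash
python3 go.py .4893 -.2164 .366 -31 63; python3 - <<'E'
from h import *
from plant import sensors
for n in('side','top'):
    p,d=vision.grab_frame(n); np.savez(f'pics/{n}3.npz',p=p,d=d); u,v=proj(n,[.5,-.22,.35])[0].astype(int); print(u,v)
    P=cloud(n,d); C=p.astype(int)
    g=(C[...,1]>C[...,0]+15)&(C[...,1]>C[...,2]+8)&(P[...,2]>.2)&(np.hypot(P[...,0]-.51,P[...,1]+.23)<.15)
    a=P[g]
    if len(a)>20:
        m=a.mean(0);w=np.linalg.svd(a-m,full_matrices=False)[2][2]; print(n,len(a),m.round(3),'normal',w.round(3),'zmin/max',a[:,2].min(),a[:,2].max(),'bbox',a.min(0).round(3),a.max(0).round(3))
    cv2.imwrite(f'pics/{n}3.png',p[:,:,::-1])
s=sensors.get_state();R0=R.from_euler('xyz',s['ee_rot']);print('pred centre',s['tool_pos']+R0.apply([0,.026,.008]),'normal',R0.apply([0,0,1]),s['joint_vel'].round(3))
E
```

```text
t 13.8 pos [ 0.489  -0.2156  0.366 ] gap 0.0181 F [ 0.3 -0.4 -1.6] q [-0.56  -0.322  2.215  0.131  0.151 -0.137]
shift [0.003 0.004 0.002] turn [ 0.001 -0.001 -0.002]
339 63
side 588 [ 0.52  -0.22   0.361] normal [ 0.391 -0.234  0.89 ] zmin/max 0.3349870413940428 0.40993976661515996 bbox [ 0.441 -0.309  0.335] [ 0.587 -0.146  0.41 ]
424 191
top 2734 [ 0.511 -0.231  0.363] normal [ 0.388 -0.232  0.892] zmin/max 0.3343663021482175 0.39883504040115325 bbox [ 0.437 -0.312  0.334] [ 0.587 -0.152  0.399]
pred centre [ 0.51230812 -0.2298265   0.36204258] normal [ 0.3886337  -0.23439449  0.89107972] [-0.003  0.002 -0.002  0.    -0.005 -0.001]
```

View pics/side3.png

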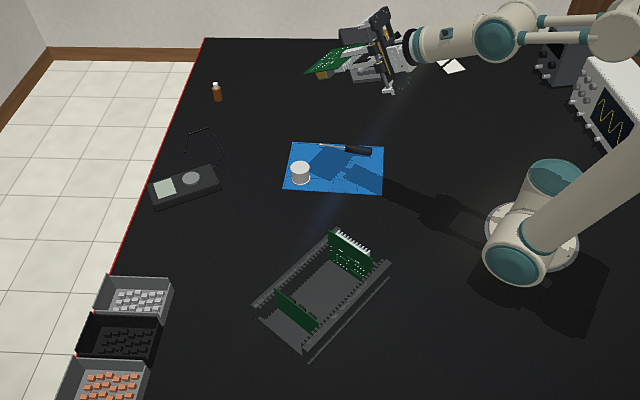

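View pics/top3.png

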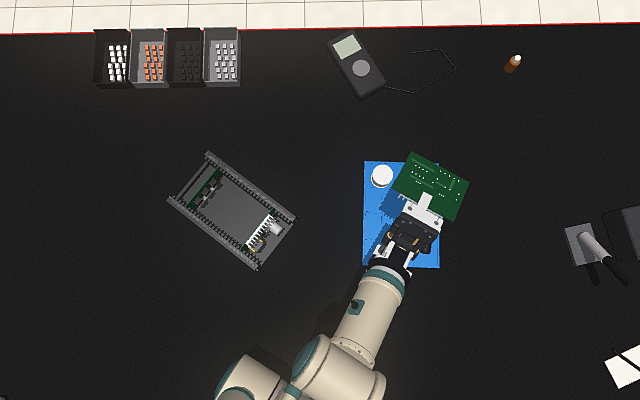

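```bash
python3 go.py .4893 -.2164 .366 -31 63; python3 -c "
from plant import job,sensors
print(sensors.get_state()['joint_vel'].round(3)); print(job.hand_in())"
```

```text
t 13.9 pos [ 0.4893 -0.2161  0.3667] gap 0.0179 F [ 0.2 -0.1 -2.7] q [-0.56  -0.321  2.214  0.131  0.151 -0.137]
shift [ 0.002  0.003 -0.004] turn [-0.    -0.    -0.002]
[-0.003  0.002 -0.002  0.    -0.005 -0.001]
the job is handed in; nothing more can be done
None
```

I drew the board without its big capacitor (the middle slot) straight up out of the rack by its heat sink. I carried it over the blue mat, tipped it to about 63° from upright with the solder side up, and handed in at 13.9 s.

**Position:** the last pictures put the board within about 1 cm of the mat centre, and the pose worked out from the arm agrees to within 1 mm. The board's centre is at about 36 cm and its lowest visible point at about 33 cm above the bench.

**Hold:** the finger gap stayed at 18 mm and joint speeds were close to zero. The measured load of about 2 N matches the board's 0.2 kg.

**Everything else:** the other two boards and the reel look untouched in the last pictures. So does the screwdriver in the side view; in the top view the gripper hid it.

None of the last checks failed. Joint 5 ended close to its limit, at 0.151 rad against a lower limit of 0.11.

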